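# Change the cone on a citrus juicer's tapered spindle

## Task

Change the citrus juicer over from its small cone to the medium one. Push the drift key through the slot in the spindle hub, from the side where the key lies, until the jammed small cone is wedged loose, draw the key out and lay it on the worktop, and stand the small cone in the empty middle well of the rack. Then put the medium cone in the spindle, feel for the hidden driving dog by twisting it under a light push until its tang drops in, and press it fully home, collar flush on the nose, without forcing it (about 40 N at most); leave the large cone and everything else alone.

Things in the scene. Friction and masses are not known exactly. Their poses are not given: they have to be found in the camera images.
- juicer: Citrus juicer without its bowl, fixed: round white motor housing (radius 88, 70 high), on it an aluminium hub 52 x 52 (sides along juicer x, y) that becomes a round spindle nose (radius 25). Origin: centre of underside; z up; black switch knob on the -x side. A straight slot runs through the hub along y, open at both ends: 14 wide in x, floor 88, ceiling 110 above the worktop.
- nose (a point): Centre of the spindle nose's flat upper face, 153 above the worktop; axes as the juicer's. Here opens the tapered bore, 30 wide at the top, 24 wide 34 down. There, out of sight, sits the motor's driving dog: two jaws with a 13.5 wide straight gap between them, parked anywhere up to 42 degrees either side of the juicer's y. It resists turning.
- slot_mouth (a point): Slot floor at the hub's -y face, mid-slot (26 from the spindle axis, 88 above the worktop); axes as the juicer's. The drift key enters here and goes along +y.
- small_cone: Smallest of three white fluted cones; starts home in the spindle, locked by its taper, collar flush on the nose. Origin: centre of the collar's underside, z up the cone. Collar radius 23.5 from 0 to 6; upright skirt radius 15.5 (ribs 1 more) from 6 to 30, to be gripped; dome to 54. Shank below as on the medium cone but without tang. 0.18 kg. The taper lets go once raised about 5.
- medium_cone: Middle-sized cone, standing loosely upright in an outer well of the rack, turned any way. Origin: centre of the collar's underside, z up. Collar radius 23.5 from 0 to 6; skirt radius 20.5 (ribs 1 more) from 6 to 30; dome to 62. Below: steel shank, radius 15 tapering 5 degrees a side to 12.5 at 32, then tang and round end (11 across) down to 55. 0.18 kg. Home = collar on the nose.
- medium_tang (a point): End of the medium cone's flat tang, 42.5 below its origin; axes as the cone's: 19 wide along y, 12 thick along x. In the spindle the cone first stands about 8.5 proud, tang on top of the dog's jaws, until twisting brings tang y in line with the dog's gap (either way round, within 4 degrees); it then drops to about 4 proud. The last 4 take a push growing to some 15 to 25 N; then it locks.
- large_cone: Largest cone: skirt radius 27, dome to 70, otherwise as the medium one. In the other outer well; stays there.
- rack: Low wooden rack, fixed, 240 long (its x), 66 wide (its y), top 66 above the worktop, with three round wells 35 wide, 78 apart along x. Origin: centre of underside. A cone stands in a well with its collar on the rack's top.
- middle_well (a point): Centre of the middle well at the rack's top face (66 above the worktop); empty at the start. Axes as the rack's.
- drift: Drift key lying on the worktop. Origin: on its flat underside where blade and handle meet; x to the tip, z up. Handle black, 20 wide, 24 high, 95 long to -x. Steel blade 85 long to +x, 9.5 wide, flat below, sloping on top from 22 high at the handle to 5 at the tip (slope 0.2). 0.19 kg.
- drift_tip (a point): Blade tip (5.6 wide) at its flat underside, 85 ahead of the drift's origin. Slid along the slot floor, the blade meets the shank's end (10 above the floor with a cone home) when the tip is about 20 past the spindle axis; 28 more lifts the cone about 5, which frees it; 37 more (handle almost at the hub) lifts it about 7. The push needed is some 5 to 15 N.
- lemon_a: A lemon, 70 x 51 x 50, bystander.
- lemon_b: Another lemon, 72 x 55 x 54, bystander.
- peeler: Green-handled peeler, 170 x 25 x 18, bystander.
- spice_jar: Spice jar, 42 x 42 x 96, bystander.
- tea_light: Tea light in its cup, 38 x 38 x 15, bystander.
Mind the look-alikes: they are no part of the job. What is shaped like the drift but purple is not meant.

How it is judged:
By the outcome, as a careful person would: the job done as asked, in the order asked, and still so for the second after the job is handed in, with the robot touching nothing.
It also fails if it takes over 72 s, if anything falls off the work surface, if the arm or the gripper's body presses on something with over 40 N, if the wrist force passes 120 N, or if a joint passes its speed limit or range.

## Robot

A 7-joint arm with a two-finger parallel gripper is mounted at the origin on the work surface; the furniture and walls round the work are solid. World frame = base frame: x ahead of the robot, y to its left, z up, the work surface at z = 0. Lengths are in m, angles in rad, forces in N, time in s.
With the tool pointing down it reaches from about 0.35 to 0.9 m from the base axis. Payload 8.1 kg.
Tool frame: the origin (TCP) lies at the very end of the fingers, on their centre line; the grasp point (between the pads) lies 19 mm behind it; z points along the fingers, y is the line along which they close (so a half turn about z gives the same grasp; the last joint's range is limited). The gripper opens to 92 mm and grips with 3 to 60 N. Pads are 19 mm wide; open, the fingers measure 130 mm over their backs; the gripper's body (75 mm by 190 mm) begins 47 mm behind the grasp point.
Start: joints at [1.081, 0.434, 0.025, 1.573, -0.012, 1.134, -0.075], TCP at [0.236, -0.579, 0.227] pointing down, gripper open.
Joint ranges: [-2.62, 2.62], [-0.44, 2.09], [-1.27, 1.32], [0.08, 2.57], [-1.32, 4.46], [0.12, 2], [-2.74, 2.74]. Speed limits (rad/s): [2.22, 2.22, 3.01, 3.01, 3.14, 3.14, 3.14].

## Interface

Orientations are given as a rotation vector (axis times angle).
In Python, from cell import arm gives the robot as it stands.
- The arm moves only by the tool jog_arm, never from a script. Its argument "rows" is a list of rows, each a list of 3 entries, a list of its own where there are three numbers: the shift along the world's x, y, z in cm, then the turn, a rotation vector about the world's x, y, z in degrees, then the opening, from 0 (shut) to 1 (fully open). A call has 1 to 8 rows; each row is the pose to reach, as a shift and turn from the pose commanded when the call began; what a row does not reach only later rows make up. A row lasts 1/8 s, in which the tool goes at most 62.5 mm and 10.7 degrees, less where a joint would pass 70% of its speed; a pose out of reach is approached as far as the arm can. A call with a gripper value outside its range is refused whole. The fingers move at their own pace and stop on an object; "newtons" is the grip in N (left out, the last holds). Time passes only in rows, so rows that repeat a pose let the fingers close. It gives the time, the measured TCP pose, the force, the opening and the grip force at its end, in the units of the state.
- arm.observe(): the state, without advancing time (a new reading comes with each control period).
- arm.get_image(name): name is "scene" or "top" or "wrist"; returns a dict with "img" (400x640x3 uint8, red, green, blue), "depth" (400x640 float32, m along the optical axis (not along the pixel's ray), 0 where there is no reading), "fx", "fy", "cx", "cy" (pixels), "rvec" (rotation vector, rad) and "tvec" (3), from world to camera coordinates, as OpenCV has them; the wrist camera has in their place "mount" (4x4, takes a point from camera to tool coordinates, whose origin is the TCP and whose axes are the flange's). Camera axes: x right, y down, z forward; pixel columns grow to the right and rows downward; lengths in m; the calibration is good to about 2 mm. A picture is of the moment at which its call begins: read the wrist's pose just before it.
- arm.sign_off(): hands the job in; it is judged then, once.
The state is a dict: "clock": time; "joints": joint angles; "dq": joint speeds; "joint_efforts": joint torques, N m; "position": TCP position; "ee_rot": TCP orientation; "force": force on the tool from outside, world axes, zero at the start; "ft_torque": the same for the moment, N m; "width": opening from 0.0 (shut) to 1.0 (fully open); "gripper_force": force on a finger pad.
Only numpy, scipy, OpenCV 4.12 (cv2) and the standard library are available. Lean on these libraries where they do the work, as an engineer would, in place of code of your own. Each camera call takes 0.05 s, during which the arm holds its last target. There are 200 camera calls.

## Working session

There is one attempt and no reset: what is moved stays moved. The work goes in short steps, Python scripts to look and compute and a tool call to move; the robot and the scene stay as the last step left them, time stands still between calls to the robot, and variables do not carry over. Pictures are saved under pics/ and viewed, at most 11 in all, crops included, and the job is handed in when it is done.

Besides the shell and the picture viewer there is one more tool, called after "Request:" as name(argument=value, ...) on one line, values as JSON. jog_arm: Moves the arm, as the interface text tells. Its arguments: {"type":"object","properties":{"rows":{"type":"array","items":{"type":"array"}},"newtons":{"type":"number"}},"required":["rows"]}

```bash
mkdir -p pics
cat > h.py <<'E'
import numpy as np, cv2
from cell import arm
def grab(n):
    s=arm.observe(); d=arm.get_image(n)
    if 'mount' in d:
        T=np.eye(4);T[:3,:3]=cv2.Rodrigues(np.array(s['ee_rot'],float))[0];T[:3,3]=s['position']
        d['P']=T@np.array(d['mount'])
    else:
        W=np.eye(4);W[:3,:3]=cv2.Rodrigues(np.array(d['rvec'],float))[0];W[:3,3]=np.ravel(d['tvec']);d['P']=np.linalg.inv(W)
    return d
def pts(d):
    v,u=np.mgrid[:400,:640];z=d['depth']
    c=np.stack([(u-d['cx'])/d['fx']*z,(v-d['cy'])/d['fy']*z,z],-1)
    return c@d['P'][:3,:3].T+d['P'][:3,3]
def ray(d,u,v,h):
    r=d['P'][:3,:3]@np.array([(u-d['cx'])/d['fx'],(v-d['cy'])/d['fy'],1.]);o=d['P'][:3,3]
    return o+r*(h-o[2])/r[2]
def proj(d,p):
    c=np.linalg.inv(d['P'])@np.append(p,1);return d['cx']+d['fx']*c[0]/c[2],d['cy']+d['fy']*c[1]/c[2]
def save(d,n): cv2.imwrite('pics/'+n,d['img'][...,::-1])
E
python3 - <<'E'
from h import *
for n in('top','scene'):
    d=grab(n);save(d,n+'.png');print(n,d['P'].round(3).tolist(),d['fx'])
    np.savez('/tmp/'+n,**d)
s=arm.observe();print(s)
E
```

```text
top [[0.026, -0.983, 0.184, 0.292], [-0.999, -0.03, -0.02, 0.071], [0.025, -0.184, -0.983, 1.478], [0.0, 0.0, 0.0, 1.0]] 467.21671750167974
scene [[-0.836, -0.347, 0.425, 0.035], [-0.549, 0.517, -0.657, 0.836], [0.008, -0.783, -0.623, 0.843], [0.0, 0.0, 0.0, 1.0]] 392.8613662456229
{'clock': 0.1, 'joints': array([ 1.08139617,  0.43515276,  0.0250197 ,  1.57400592, -0.01161026,
        1.134002  , -0.07509233]), 'dq': array([ 9.74204510e-04, -2.47563717e-03, -4.90408956e-04, -3.22367856e-03,
        3.27729678e-04,  6.33775799e-04, -3.28013642e-05]), 'joint_efforts': array([ 2.57864209e-03, -6.69133472e+01,  9.88367200e-01, -3.15148222e+01,
       -6.03782851e-02,  3.73984419e-02,  6.63607852e-05]), 'position': array([ 0.23552242, -0.57842881,  0.2260244 ]), 'ee_rot': array([-3.08171740e+00, -6.03375518e-01,  6.42208396e-04]), 'force': array([-0.9936597 ,  0.06159132,  0.18431447]), 'ft_torque': array([-0.04634745,  0.00930278,  0.04029251]), 'gripper_force': 0.0, 'width': 1.0033964668306836}
```

View pics/top.png

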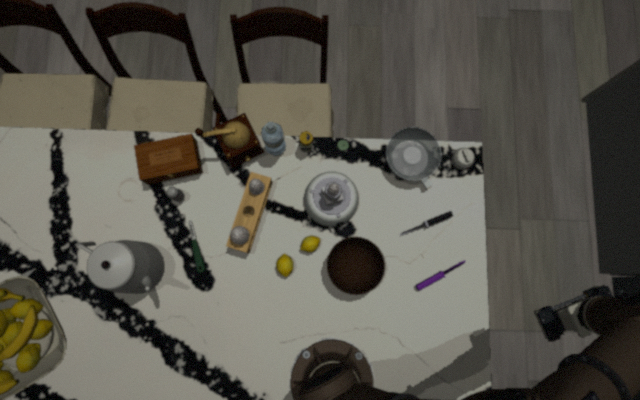

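View pics/scene.png

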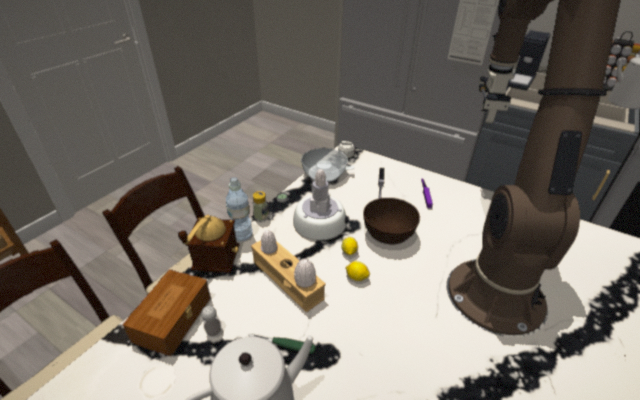

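The top view shows the juicer at (331,199) with its knob at (345,229), and the rack around (249,213) with cones at (256,186) and (238,234). There are two drift-like things: a black-handled one at (427,223) and a purple one at (440,276). The black one fits the description. I'll confirm it in an enlarged crop and measure.

Run:
```python
from h import *
d=dict(np.load('/tmp/top.npz'));p=pts(d);im=d['img']
c=im[150:300,200:480];cv2.imwrite('pics/crop1.png',cv2.resize(c,None,fx=2.8,fy=2.8,interpolation=2)[...,::-1])
# heights around regions
def box(u0,v0,u1,v1): return p[v0:v1,u0:u1].reshape(-1,3)
print('worktop z',np.median(box(250,290,330,320)[:,2]))
j=box(295,160,370,250);m=j[(j[:,2]>.06)&(j[:,2]<.078)]
print('housing',len(m)); c,r=cv2.minEnclosingCircle(m[:,:2].astype(np.float32));print(c,r)
m=j[(j[:,2]>.145)];print('cone/nose',len(m),m.max(0),m.min(0))
n=j[(j[:,2]>.17)];print(n[:,:2].mean(0))
k=(im.max(-1)<60);k[:,:330]=0;k[:,362:]=0;k[:218]=0;k[240:]=0
v,u=np.nonzero(k);print('knob px',u.mean(),v.mean(),len(u),p[k].mean(0),[np.median(p[k][:,2])])
r=box(222,168,280,258);m=r[(r[:,2]>.058)&(r[:,2]<.07)];q=cv2.minAreaRect(m[:,:2].astype(np.float32));print('rack',q,len(m))
for t in (box(222,168,248+25,200),box(222,220,260,258)):
    w=t[t[:,2]>.085];print('cone',w[:,:2].mean(0),w[:,2].max(),len(w),np.ptp(w[:,:2],axis=0))
k=np.zeros(im.shape[:2],np.uint8);k[205:245,395:460]=1
k=(k>0)&(im.max(-1)<100)
q=p[k];print('drift z',q[:,2].min(),q[:,2].max(),len(q));v,u=np.nonzero(k)
w=np.array([ray(d,a,b,.02) for a,b in zip(u,v)])[:,:2]
print(cv2.minAreaRect(w.astype(np.float32)))
```

```text
worktop z 0.0003596415198888758
housing 1509
(0.5126751661300659, -0.020566673949360847) 0.1303911805152893
cone/nose 259 [0.58059621 0.07132647 1.47809586] [ 0.29178203 -0.00910394  0.14561865]
[0.49935375 0.02576409]
knob px 344.390243902439 229.5701219512195 328 [ 0.45685438 -0.0292331   0.03112127] [np.float64(0.0024328685268809602)]
rack ((0.5008631944656372, 0.26591771841049194), (0.06749644875526428, 0.24054279923439026), 74.72285461425781) 1014
cone [0.5590446  0.23507907] 1.4780958592707059 163 [0.30035616 0.19325937]
cone [0.41906798 0.27591838] 1.4780958592707059 282 [0.15920748 0.24097659]
drift z -0.007515386720641892 1.4780958592707059 283
((0.484502911567688, -0.29150527715682983), (0.022603586316108704, 0.1723044514656067), 24.42039680480957)
```

View pics/crop1.png

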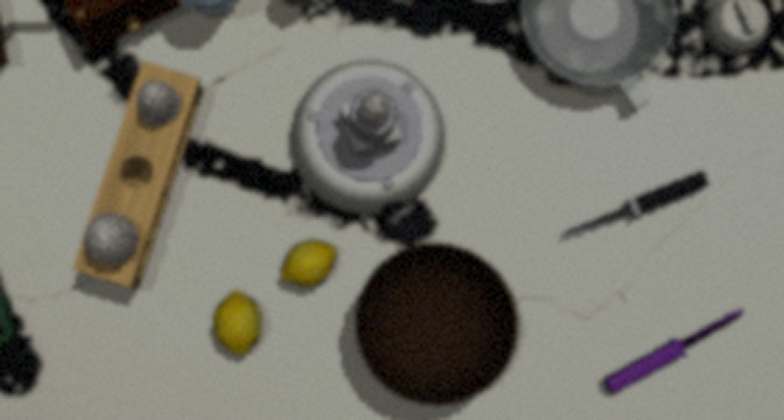

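The crop shows the upper rack cone at (256,186) is the smaller of the two, so it is the medium one; the lower at (238,234) is the large. The drift is the black-handled key, with its tip at about (401,235) and the handle end at (452,214).

Run:
```python
from h import *
d=dict(np.load('/tmp/top.npz'));p=pts(d);im=d['img'];ok=d['depth']>0
ok&=p[...,2]<.4
def box(u0,v0,u1,v1):
    o=np.zeros_like(ok);o[v0:v1,u0:u1]=1;return p[o&ok]
j=box(295,160,370,250);m=j[(j[:,2]>.062)&(j[:,2]<.078)&(np.hypot(*(j[:,:2]-[.53,.02]).T)<.12)]
print('housing',cv2.minEnclosingCircle(m[:,:2].astype(np.float32)),m[:,:2].mean(0))
m=j[(j[:,2]>.14)];print('top',m.max(0),m.min(0))
for lo,hi in((.1,.14),(.145,.165),(.165,.185),(.19,.22)):
    n=j[(j[:,2]>lo)&(j[:,2]<hi)];print(lo,len(n),n[:,:2].mean(0),n.min(0)[:2],n.max(0)[:2])
print('scene')
e=dict(np.load('/tmp/scene.npz'));q=pts(e);o=(e['depth']>0);s=q[o]
s=s[np.hypot(*(s[:,:2]-[.53,.025]).T)<.13]
m=s[(s[:,2]>.062)&(s[:,2]<.078)];print('housing',cv2.minEnclosingCircle(m[:,:2].astype(np.float32)))
for lo,hi in((.1,.14),(.145,.165),(.165,.185),(.19,.22)):
    n=s[(s[:,2]>lo)&(s[:,2]<hi)];print(lo,len(n),n[:,:2].mean(0),n.min(0)[:2],n.max(0)[:2])
k=(im.max(-1)<70)&ok;k[:,:332]=0;k[:,358:]=0;k[:220]=0;k[238:]=0
print('knob',len(p[k]),np.median(p[k],axis=0),np.percentile(p[k][:,2],[5,25,75,95])); print(p[229,336:356,2].round(3),p[229,345])
for t in (box(222,168,273,203),box(222,220,260,258)):
    w=t[(t[:,2]>.09)];c=w[w[:,2]>w[:,2].max()-.012];print('cone',w[:,:2].mean(0),c[:,:2].mean(0),w[:,2].max(),len(w),np.ptp(w[:,:2],axis=0))
for a,b in((401,234.6),(425,224.3),(452,213.6)): print(ray(d,a,b,.02)[:2])
w=box(395,205,460,245);w=w[w[:,2]>.014];print('drift',len(w),cv2.minAreaRect(w[:,:2].astype(np.float32)),w[:,2].max())
```

```text
housing ((0.5241867303848267, 0.00366903655230999), 0.10861660540103912) [0.55245998 0.01420542]
top [0.58059621 0.03745465 0.2128975 ] [ 0.53042986 -0.00910394  0.14168764]
0.1 95 [0.54168398 0.01687757] [ 0.52225988 -0.01843614] [0.5872175  0.04525628]
0.145 128 [0.550279   0.01546557] [ 0.53042986 -0.00910394] [0.58059621 0.03745465]
0.165 17 [0.54505705 0.01530813] [ 0.53935686 -0.00181321] [0.5618849  0.02949975]
0.19 78 [0.55371394 0.01413753] [0.54042531 0.00181931] [0.56863528 0.02727349]
scene
housing ((0.514318585395813, 0.017458783462643623), 0.1115320548415184)
0.1 197 [0.54389051 0.03028281] [ 0.5211605  -0.01705766] [0.57597313 0.04982977]
0.145 123 [0.54631625 0.02680136] [ 0.52832735 -0.00246256] [0.57576412 0.04274498]
0.165 63 [0.54831377 0.02471458] [0.53658182 0.01215951] [0.56673999 0.03245348]
0.19 61 [0.5501953 0.0206215] [0.54063156 0.00534054] [0.56591282 0.03094947]
knob 312 [ 0.46440451 -0.03029986  0.00178304] [-0.0044709  -0.00081356  0.01099499  0.04875459]
[-0.005 -0.001  0.002  0.004 -0.002  0.007 -0.003  0.002 -0.003  0.001
  0.     0.001 -0.001 -0.001 -0.002  0.     0.     0.001 -0.002  0.   ] [ 0.46205031 -0.03335837  0.00070839]
cone [0.57119142 0.24264677] [0.57389726 0.24491101] 0.131853555442359 153 [0.03669732 0.03934623]
cone [0.42283786 0.28194955] [0.42487219 0.28605944] 0.14188346876215285 273 [0.05332179 0.05309489]
[ 0.44720955 -0.20831166]
[ 0.48194325 -0.28455738]
[ 0.51861838 -0.3712479 ]
drift 230 ((0.4845537543296814, -0.29012852907180786), (0.02094215154647827, 0.17594929039478302), 23.977018356323242) 0.03240285379357766
```

Request:
jog_arm(rows=[[[26.5,24.5,4],[0,0,85],1],[[26.5,24.5,4],[0,0,85],1],[[26.5,24.5,4],[0,0,85],1],[[26.5,24.5,4],[0,0,85],1],[[26.5,24.5,4],[0,0,85],1],[[26.5,24.5,4],[0,0,85],1],[[26.5,24.5,4],[0,0,85],1],[[26.5,24.5,4],[0,0,85],1]])

```text
clock: 1.1
position: [0.5011, -0.3329, 0.2663]
ee_rot: [-1.855, -2.534, 0.0]
force: [-0.6, -0.4, 0.9]
width: 0.999
gripper_force: 0.0
```

Request:
jog_arm(rows=[[[0,0,0],[0,0,6],1],[[0,0,0],[0,0,6],1]])

```text
clock: 1.35
position: [0.5005, -0.3339, 0.2663]
ee_rot: [-1.731, -2.621, -0.0]
force: [0.2, 0.0, 0.1]
width: 1.001
gripper_force: 0.0
```

Run:
```python
from h import *
d=grab('wrist');save(d,'w1.png');s=arm.observe();print(s['joints'].round(2),s['position'],s['force'],np.array(d['mount']).round(3).tolist(),d['fx'],s['clock'])
np.savez('/tmp/w1',**d)
R=cv2.Rodrigues(s['ee_rot'])[0];print(np.degrees(np.arctan2(R[1,1],R[0,1])),R[:,2])
p=pts(d);ok=(d['depth']>0)
q=p[ok&(p[...,2]>.014)&(p[...,2]<.04)];
q=q[(np.abs(q[:,0]-.484)<.09)&(np.abs(q[:,1]+.29)<.12)]
print('drift',cv2.minAreaRect(q[:,:2].astype(np.float32)),len(q))
```

```text
[ 0.79  0.41 -0.41  1.55  0.17  1.23  0.75] [ 0.50048859 -0.33388006  0.26638059] [-0.22558724  0.70852664  0.44748523] [[-0.0, -0.958, -0.286, 0.078], [1.0, -0.0, 0.0, -0.0], [-0.0, -0.286, 0.958, -0.158], [0.0, 0.0, 0.0, 1.0]] 290.6970724525341 1.4
23.005729550481337 [-5.22583735e-04  4.79703251e-04 -9.99999748e-01]
drift ((0.49095094203948975, -0.3051399886608124), (0.021641645580530167, 0.13635694980621338), 23.099990844726562) 1179
```

View pics/w1.png

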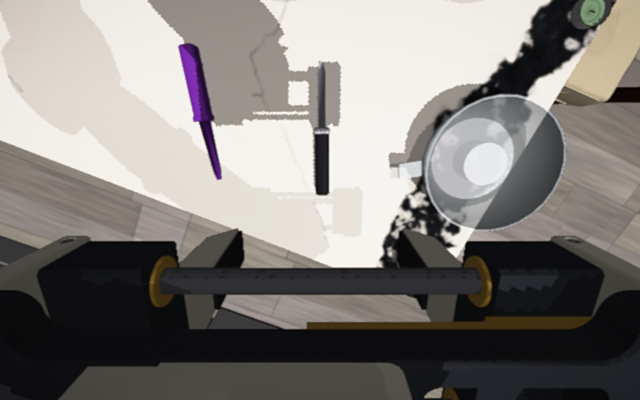

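The wrist view shows the drift upright in the image: handle end at (321,193), ferrule at (321,130), tip at (322,62). The glass bowl is to its right, and the purple one to the left.

Run:
```python
from h import *
d=dict(np.load('/tmp/w1.npz'));p=pts(d);ok=d['depth']>0
for u,v,h in((321,193,.024),(321,130,.022),(322,62,.003)): print(ray(d,u,v,h).round(4),p[v-3,u].round(4))
im=d['img'].astype(int)
k=(im.max(-1)<60);k[:,:308]=0;k[:,334:]=0;k[:128]=0;k[200:]=0
v,u=np.nonzero(k);w=np.array([ray(d,a,b,.024) for a,b in zip(u,v)])[:,:2].astype(np.float32);print('handle',cv2.minAreaRect(w),len(u))
q=p[:230,400:580][ok[:230,400:580]];q=q[q[:,2]>.02];print('bowl',q.min(0),q.max(0))
d=dict(np.load('/tmp/top.npz'));p=pts(d)[(d['depth']>0)]
q=p[(np.abs(p[:,0]-.40)<.12)&(np.abs(p[:,1]+.03)<.08)&(p[:,2]<.14)&(p[:,2]>.02)&(np.hypot(p[:,0]-.55,p[:,1]-.016)>.095)]
print('brownbowl',q.min(0),q.max(0))
# hub orientation from top: points z .02-.06 beyond r=.085
for n in('top','scene'):
    d=dict(np.load(f'/tmp/{n}.npz'));p=pts(d);ok=(d['depth']>0);r=np.hypot(p[...,0]-.55,p[...,1]-.016)
    k=ok&(r>.09)&(r<.12)&(p[...,2]>.02)&(p[...,2]<.08)
    a=np.degrees(np.arctan2(p[...,1]-.016,p[...,0]-.55))[k];print(n,np.histogram(a,bins=np.arange(-180,181,20)))
```

```text
[ 0.5157 -0.3665  0.024 ] [ 0.5142 -0.3629  0.0224]
[ 0.4811 -0.2856  0.022 ] [ 0.4796 -0.282   0.022 ]
[ 0.4482 -0.205   0.003 ] [ 0.4466 -0.2013  0.0009]
handle ((0.4996905028820038, -0.3290712833404541), (0.01675811968743801, 0.08163640648126602), 23.488834381103516) 736
bowl [ 0.54014767 -0.32656863  0.02000239] [ 0.78863478 -0.15188326  0.26867838]
brownbowl [ 0.28007504 -0.10995784  0.02000669] [0.43001035 0.04896247 0.09196521]
top (array([0, 2, 0, 0, 0, 0, 0, 1, 0, 0, 0, 0, 0, 0, 0, 0, 0, 0]), array([-180, -160, -140, -120, -100,  -80,  -60,  -40,  -20,    0,   20,
         40,   60,   80,  100,  120,  140,  160,  180]))
scene (array([1, 4, 0, 0, 0, 0, 0, 0, 0, 0, 0, 0, 0, 0, 0, 0, 0, 0]), array([-180, -160, -140, -120, -100,  -80,  -60,  -40,  -20,    0,   20,
         40,   60,   80,  100,  120,  140,  160,  180]))
```

Request:
jog_arm(rows=[[[0.1,-0.1,-18],[0,0,0],0.6],[[0.1,-0.1,-18],[0,0,0],0.6],[[0.1,-0.1,-18],[0,0,0],0.6],[[0.1,-0.1,-26.2],[0,0,0],0.6],[[0.1,-0.1,-26.2],[0,0,0],0.6],[[0.1,-0.1,-26.2],[0,0,0],0.6]])

```text
clock: 2.15
position: [0.5018, -0.3348, 0.0047]
ee_rot: [-1.731, -2.62, 0.0]
force: [0.6, -0.3, 1.1]
width: 0.6
gripper_force: 0.0
```

Request:
jog_arm(rows=[[[0,0,0],[0,0,0],0.1],[[0,0,0],[0,0,0],0.1],[[0,0,0],[0,0,0],0.1],[[0,0,0],[0,0,0],0.1],[[0,0,0],[0,0,0],0.1]], newtons=40)

```text
clock: 2.78
position: [0.5021, -0.335, 0.0054]
ee_rot: [1.73, 2.621, 0.0]
force: [-0.8, 1.0, 5.9]
width: 0.212
gripper_force: 40.0
```

Request:
jog_arm(rows=[[[0,0,6],[0,0,0],0.1],[[0,0,12],[0,0,0],0.1],[[2,3,18],[0,0,0],0.1],[[8,12,28],[0,0,0],0.1],[[11,20,31],[0,0,0],0.1],[[11,20,31],[0,0,0],0.1],[[11,20,31],[0,0,0],0.1],[[11,20,31],[0,0,0],0.1]])

```text
clock: 3.78
position: [0.6139, -0.1294, 0.3169]
ee_rot: [1.72, 2.626, 0.006]
force: [-0.3, -0.6, -1.9]
width: 0.213
gripper_force: 40.0
```

Run:
```python
from h import *
d=grab('wrist');save(d,'w2.png');s=arm.observe();print(s['joints'].round(2),s['position'],s['force'])
np.savez('/tmp/w2',**d)
p=pts(d);ok=(d['depth']>0)
for lo,hi in((.06,.08),(.145,.16),(.19,.22)):
    q=p[ok&(p[...,2]>lo)&(p[...,2]<hi)];q=q[np.hypot(q[:,0]-.551,q[:,1]-.018)<.11]
    print(lo,len(q),q[:,:2].mean(0) if len(q) else 0,cv2.minEnclosingCircle(q[:,:2].astype(np.float32)) if len(q) else 0)
t=dict(np.load('/tmp/top.npz'));p=pts(t);o=t['depth']>0
for h in(0,.05,.1): print([ray(t,u,v,h)[:2].round(3).tolist() for u,v in((386,155),(440,155),(413,130),(413,184))])
q=p[128:186,386:442][o[128:186,386:442]];print(np.percentile(q[:,2],[5,50,90,98]))
```

```text
[ 0.43  0.43 -0.46  1.4   0.19  1.36  0.38] [ 0.61242099 -0.13261436  0.31530137] [-0.92221906 -0.78210165 -1.84698848]
0.06 6670 [0.55790475 0.00834937] ((0.5549805760383606, 0.015456000342965126), 0.0757104754447937)
0.145 662 [0.55672553 0.01114589] ((0.5547625422477722, 0.015424944460391998), 0.025237392634153366)
0.19 266 [0.56056051 0.01609225] ((0.5549401640892029, 0.01513946894556284), 0.015088215470314026)
[[0.71, -0.164], [0.716, -0.343], [0.799, -0.254], [0.615, -0.252]]
[[0.696, -0.156], [0.701, -0.329], [0.782, -0.243], [0.604, -0.241]]
[[0.682, -0.148], [0.687, -0.315], [0.764, -0.232], [0.593, -0.23]]
[-0.90979222  0.01044488  0.05003275  0.06387391]
```

View pics/w2.png

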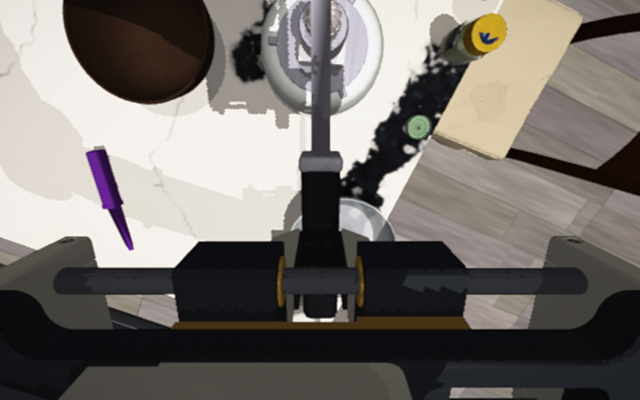

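The wrist view shows the key ahead of the juicer, with the nose at about (322,40), the knob on the left at (252,60), and the glass bowl under the gripper at (350,215).

Run:
```python
from h import *
d=dict(np.load('/tmp/w2.npz'));p=pts(d);ok=(d['depth']>0)
C=np.array([.555,.0154]);r=np.hypot(p[...,0]-C[0],p[...,1]-C[1])
k=ok&(r<.045)&(p[...,2]>.078)&(p[...,2]<.145)
print(np.histogram(p[k][:,2],bins=np.arange(.075,.15,.005)))
q=p[k&(p[...,2]>.1)][:,:2]-C
# top hub points: extent along directions to find the square's faces
for z0,z1 in((.105,.125),(.11,.135)):
    q=p[k&(p[...,2]>z0)&(p[...,2]<z1)];q=q[:,:2]-C;q=q[np.hypot(*q.T)>.026]
    print(z0,len(q),cv2.minAreaRect(q.astype(np.float32)))
    best=[]
    for a in range(0,90,3):
        t=np.radians(a);x=q@[np.cos(t),np.sin(t)];y=q@[-np.sin(t),np.cos(t)]
        best.append((round(np.percentile(np.maximum(abs(x),abs(y)),97)*1e3,1),a))
    print(sorted(best)[:6])
im=d['img'];c=im[0:130,230:400];cv2.imwrite('pics/c2.png',cv2.resize(c,None,fx=4.5,fy=4.5,interpolation=2)[...,::-1])
# knob: dark pixels outside housing with z>.02
m=ok&(im.max(-1)<60)&(r>.085)&(r<.125)&(p[...,2]>.02)&(p[...,2]<.075)
v,u=np.nonzero(m);print('knob',len(u),u.mean(),v.mean(),p[m].mean(0))
```

```text
(array([  5,  13,  12,  15,  17,  14, 133, 169,  12,  13,  14,  15,  17,
        12]), array([0.075, 0.08 , 0.085, 0.09 , 0.095, 0.1  , 0.105, 0.11 , 0.115,
       0.12 , 0.125, 0.13 , 0.135, 0.14 , 0.145]))
0.105 244 ((-2.4998560547828674e-05, 0.00023734942078590393), (0.052011847496032715, 0.05213848873972893), 19.048892974853516)
[(np.float64(26.2), 18), (np.float64(26.4), 21), (np.float64(27.3), 15), (np.float64(27.4), 24), (np.float64(28.4), 12), (np.float64(28.4), 27)]
0.11 138 ((-1.3571232557296753e-05, 0.000151757150888443), (0.05177627131342888, 0.05201730132102966), 19.17810821533203)
[(np.float64(26.2), 18), (np.float64(26.3), 21), (np.float64(27.2), 15), (np.float64(27.3), 24), (np.float64(28.1), 12), (np.float64(28.5), 27)]
knob 108 255.91666666666666 44.370370370370374 [ 0.47172707 -0.0148171   0.04409213]
```

View pics/c2.png

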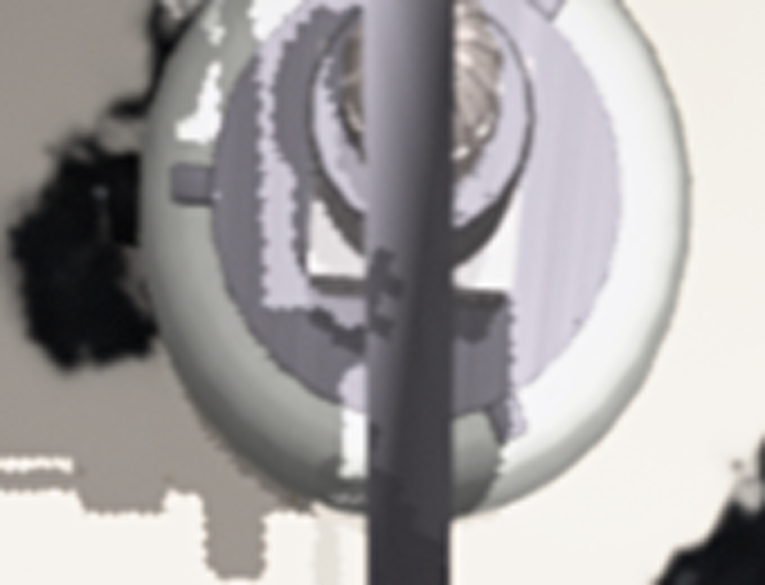

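```bash
cat > key.py <<'E'
from h import *
def key(d):
    p=pts(d);ok=d['depth']>0
    T=np.linalg.inv(d['P']@np.linalg.inv(np.array(d['mount'])))
    t=p@T[:3,:3].T+T[:3,3]          # tool coords
    k=ok&(abs(t[...,1])<.02)&(t[...,0]>.01)&(t[...,0]<.17)&(t[...,2]>-.04)&(t[...,2]<.015)
    q=t[k]; out=[]
    for a in np.arange(.02,.16,.01):
        w=q[(q[:,0]>a)&(q[:,0]<a+.01)]
        if len(w)>5: out.append((round(a+.005,3),*(1e3*np.array([(w[:,1].min()+w[:,1].max())/2,np.ptp(w[:,1]),np.median(w[:,2])])).round(1)))
    print(np.array(out)); print('xmax',np.sort(q[:,0])[-5:])
E
python3 - <<'E'
from key import *
d=dict(np.load('/tmp/w2.npz'));key(d)
R=(d['P']@np.linalg.inv(d['mount']))[:3,:3];print(np.degrees(np.arctan2(R[1,0],R[0,0])),R[:,2])
print(arm.observe()['position'])
E
```

```text
[[  0.025   0.2    19.6   -18.3  ]
 [  0.035   0.2    20.1   -18.4  ]
 [  0.045   0.4    20.6   -18.3  ]
 [  0.055   0.4    21.7   -18.5  ]
 [  0.065   0.1     9.3   -14.   ]
 [  0.075   0.1     9.3   -12.2  ]
 [  0.085   0.2     9.2   -10.2  ]
 [  0.095   0.1     9.1    -8.4  ]
 [  0.105   0.4     9.5    -6.5  ]
 [  0.115   0.4     9.5    -4.7  ]
 [  0.125   0.4     9.4    -3.   ]]
xmax [0.12692413 0.12692865 0.12705238 0.12711685 0.12718042]
113.57113800078581 [ 0.00416428  0.00217198 -0.99998897]
[ 0.61242099 -0.13261436  0.31530137]
```

Request:
jog_arm(rows=[[[0.2,-2.4,-6],[0,0,-4.5],0.1],[[0.2,-2.4,-12],[0,0,-4.5],0.1],[[0.2,-2.4,-18],[0,0,-4.5],0.1],[[0.2,-2.4,-21],[0,0,-4.5],0.1],[[0.2,-2.4,-21],[0,0,-4.5],0.1],[[0.2,-2.4,-21],[0,0,-4.5],0.1]])

```text
clock: 4.58
position: [0.6141, -0.1597, 0.1058]
ee_rot: [1.833, 2.55, 0.0]
force: [0.4, 0.2, -1.3]
width: 0.216
gripper_force: 40.0
```

```bash
cat > st.py <<'E'
from h import *
def st():
    s=arm.observe();R=cv2.Rodrigues(s['ee_rot'])[0];C=np.array([.555,.0155]);p=s['position'];t=np.radians(19.1)
    ex=np.array([np.cos(t),np.sin(t)]);ey=np.array([-ex[1],ex[0]]);e=p[:2]-C
    print('t',s['clock'],'pos',p.round(4),'jx,jy mm',(1e3*e@ex).round(1),(1e3*e@ey).round(1),'yaw',np.degrees(np.arctan2(R[1,0],R[0,0])).round(2),'z',R[:,2].round(4),'F',s['force'].round(1),'M',s['ft_torque'].round(2),'w',s['width'].round(3),s['gripper_force'].round(0),'q7',s['joints'][6].round(2))
    return s
E
python3 - <<'E'
from st import *
from key import key
st()
d=grab('wrist');np.savez('/tmp/w3',**d);key(d);save(d,'w3.png')
p=pts(d);k=(d['depth']>0)
C=np.array([.555,.0155]);r=np.hypot(p[...,0]-C[0],p[...,1]-C[1])
q=p[k&(r<.045)&(p[...,2]>.106)&(p[...,2]<.13)];print(len(q),cv2.minAreaRect(q[:,:2].astype(np.float32)))
E
```

```text
Traceback (most recent call last):
  File "st.py", line 5, in st
    print('t',s['clock'],'pos',p.round(4),'jx,jy mm',(1e3*e@ex).round(1),(1e3*e@ey).round(1),'yaw',np.degrees(np.arctan2(R[1,0],R[0,0])).round(2),'z',R[:,2].round(4),'F',s['force'].round(1),'M',s['ft_torque'].round(2),'w',s['width'].round(3),s['gripper_force'].round(0),'q7',s['joints'][6].round(2))
                                                                                                                                                                                                                              ^^^^^^^^^^^^^^^^
AttributeError: 'float' object has no attribute 'round'
```

```bash
sed -i "s/s\['width'\].round(3),s\['gripper_force'\].round(0)/round(s['width'],3),round(s['gripper_force'])/" st.py
python3 - <<'E'
from st import *
from key import key
st()
d=grab('wrist');np.savez('/tmp/w3',**d);key(d);save(d,'w3.png')
p=pts(d);k=(d['depth']>0)
C=np.array([.555,.0155]);r=np.hypot(p[...,0]-C[0],p[...,1]-C[1])
q=p[k&(r<.045)&(p[...,2]>.106)&(p[...,2]<.13)];print(len(q),cv2.minAreaRect(q[:,:2].astype(np.float32)))
E
```

```text
t 4.575 pos [ 0.6141 -0.1597  0.1058] jx,jy mm -1.5 -184.9 yaw 108.6 z [ 1.1e-03 -5.0e-04 -1.0e+00] F [ 0.4  0.2 -1.3] M [-0.06 -0.16  0.  ] w 0.216 40 q7 0.26
[[  0.025   0.1    19.5   -18.3  ]
 [  0.035   0.1    20.    -18.3  ]
 [  0.045   0.1    20.    -18.4  ]
 [  0.055   0.3    21.6   -18.4  ]
 [  0.065   0.1     9.4   -14.   ]
 [  0.075   0.1     9.3   -12.2  ]
 [  0.085   0.1     9.2   -10.4  ]
 [  0.095   0.1     9.1    -8.5  ]
 [  0.105   0.1     9.1    -6.5  ]
 [  0.115   0.3     9.4    -4.7  ]
 [  0.125   0.3     9.4    -3.   ]]
xmax [0.1269667  0.12706516 0.12713447 0.12719733 0.12723805]
0 ((0.0, 0.0), (0.0, 0.0), 0.0)
```

View pics/w3.png

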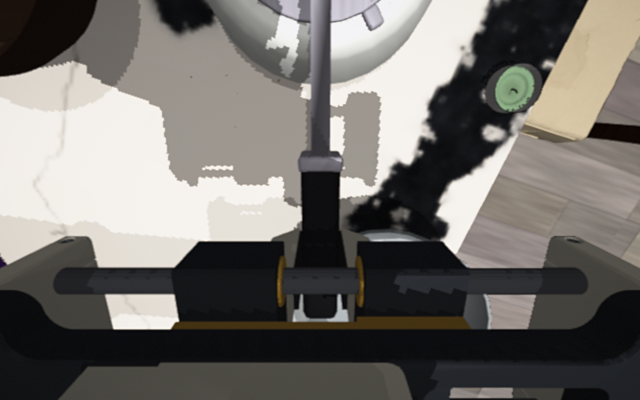

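The view shows the key pointing at the juicer with its blade at column 320; the hub is above the frame. I'll align and enter the slot.

Request:
jog_arm(rows=[[[0.14,0.05,-1.05],[0,0,0.5],0.1],[[0.14,0.05,-1.05],[0,0,0.5],0.1],[[-0.19,1.0,-1.05],[0,0,0.5],0.1],[[-0.52,1.95,-1.05],[0,0,0.5],0.1],[[-0.68,2.41,-1.05],[0,0,0.5],0.1],[[-0.68,2.41,-1.05],[0,0,0.5],0.1]])

```text
clock: 5.38
position: [0.6069, -0.134, 0.0945]
ee_rot: [1.819, 2.561, 0.0]
force: [-0.9, -0.3, -1.7]
width: 0.212
gripper_force: 40.0
```

```bash
python3 -c "
from st import *
st()"
```

```text
t 5.375 pos [ 0.6069 -0.134   0.0945] jx,jy mm 0.2 -158.2 yaw 109.22 z [ 2.e-04  1.e-04 -1.e+00] F [-0.9 -0.3 -1.7] M [-0.1  -0.14 -0.01] w 0.212 40 q7 0.22
```

Request:
jog_arm(rows=[[[-0.4,1.1,0],[0,0,0],0.1],[[-0.8,2.2,-0.03],[0,0,0],0.1],[[-1.15,3.3,-0.05],[0,0,0],0.1],[[-1.15,3.3,-0.05],[0,0,0],0.1]])

```text
clock: 5.88
position: [0.5952, -0.1001, 0.0938]
ee_rot: [-1.818, -2.562, -0.001]
force: [-0.1, 0.0, -2.4]
width: 0.214
gripper_force: 40.0
```

Request:
jog_arm(rows=[[[-0.16,0.47,0],[0,0,0],0.1],[[-0.33,0.95,0],[0,0,0],0.1],[[-0.49,1.4,0],[0,0,0],0.1],[[-0.65,1.9,0],[0,0,0],0.1],[[-0.65,1.9,0],[0,0,0],0.1]])

```text
clock: 6.5
position: [0.5892, -0.0838, 0.0939]
ee_rot: [1.822, 2.558, -0.001]
force: [0.5, -3.2, -3.0]
width: 0.217
gripper_force: 40.0
```

```bash
python3 -c "
from st import *
st()"
```

```text
t 6.5 pos [ 0.5892 -0.0838  0.0939] jx,jy mm -0.2 -105.0 yaw 109.09 z [ 6.0e-04 -1.1e-03 -1.0e+00] F [ 0.5 -3.2 -3. ] M [-0.7  -0.38  0.01] w 0.217 40 q7 0.13
```

Request:
jog_arm(rows=[[[-0.14,0.4,0],[0,0,0],0.1],[[-0.28,0.8,0],[0,0,0],0.1],[[-0.42,1.2,0],[0,0,0],0.1],[[-0.56,1.6,0],[0,0,0],0.1],[[-0.58,1.65,0],[0,0,0],0.1],[[-0.58,1.65,0],[0,0,0],0.1]])

```text
clock: 7.25
position: [0.583, -0.066, 0.0937]
ee_rot: [-1.82, -2.56, -0.0]
force: [0.4, -0.1, -2.6]
width: 0.214
gripper_force: 40.0
```

```bash
python3 -c "
from st import *
st()
d=grab('scene');p=pts(d);k=d['depth']>0
r=np.hypot(p[...,0]-.555,p[...,1]-.0155)
q=p[k&(r<.02)&(p[...,2]>.19)&(p[...,2]<.24)];print('dome top',np.sort(q[:,2])[-6:])
e=dict(np.load('/tmp/scene.npz'));p=pts(e);q=p[(e['depth']>0)&(np.hypot(p[...,0]-.555,p[...,1]-.0155)<.02)&(p[...,2]>.19)&(p[...,2]<.24)];print('before',np.sort(q[:,2])[-6:])
"
```

```text
t 7.25 pos [ 0.583  -0.066   0.0937] jx,jy mm -0.2 -86.2 yaw 109.17 z [-2.e-04  3.e-04 -1.e+00] F [ 0.4 -0.1 -2.6] M [-0.06 -0.13  0.04] w 0.214 40 q7 0.1
dome top [0.21082778 0.21212683 0.21253881 0.21272445 0.21410673 0.21593   ]
before [0.20625115 0.20644941 0.2066882  0.20723955 0.20864764 0.20870001]
```

Request:
jog_arm(rows=[[[0.65,-1.9,0],[0,0,0],0.1],[[1.3,-3.8,0],[0,0,0],0.1],[[1.96,-5.67,0.05],[0,0,0],0.1],[[2.62,-7.56,0.05],[0,0,0],0.1],[[3.5,-10.1,0.05],[0,0,0],0.1],[[3.5,-10.1,0.05],[0,0,0],0.1],[[3.5,-11,5],[0,0,0],0.1],[[1.5,-15,7],[0,0,0],0.1]])

```text
clock: 8.3
position: [0.601, -0.2128, 0.1665]
ee_rot: [1.811, 2.563, 0.007]
force: [0.7, -0.9, -2.0]
width: 0.214
gripper_force: 40.0
```

```bash
python3 -c "
from st import *
st()
d=grab('scene');p=pts(d);k=d['depth']>0
q=p[k&(np.hypot(p[...,0]-.555,p[...,1]-.0155)<.02)&(p[...,2]>.19)&(p[...,2]<.24)];print('dome top',np.sort(q[:,2])[-6:])
"
```

```text
t 8.3 pos [ 0.601  -0.2128  0.1665] jx,jy mm -31.2 -230.8 yaw 109.51 z [ 0.0049  0.0022 -1.    ] F [ 0.7 -0.9 -2. ] M [-0.19 -0.17  0.03] w 0.214 40 q7 0.39
dome top [0.20974321 0.2100769  0.21017198 0.210355   0.21042223 0.21143264]
```

Request:
jog_arm(rows=[[[-5,-6,-1],[0,0,0],0.1],[[-9.6,-12,-6],[0,0,4],0.1],[[-9.6,-12,-12],[0,0,4],0.1],[[-9.6,-12,-14.5],[0,0,4],0.1],[[-9.6,-12,-14.5],[0,0,4],0.1],[[-9.6,-12,-14.5],[0,0,4],0.1]])

```text
clock: 9.1
position: [0.504, -0.3356, 0.0204]
ee_rot: [1.728, 2.621, 0.002]
force: [0.8, 0.5, -0.3]
width: 0.216
gripper_force: 40.0
```

```bash
python3 -c "
from st import *
st()"
```

```text
t 9.1 pos [ 0.504  -0.3356  0.0204] jx,jy mm -163.1 -315.1 yaw 113.22 z [ 0.0022 -0.     -1.    ] F [ 0.8  0.5 -0.3] M [-0.07 -0.19 -0.01] w 0.216 40 q7 0.61
```

Request:
jog_arm(rows=[[[0,0,-0.8],[0,0,0],0.1],[[0,0,-1.4],[0,0,0],0.1],[[0,0,-1.4],[0,0,0],0.1]])

```text
clock: 9.48
position: [0.503, -0.3361, 0.0053]
ee_rot: [1.729, 2.621, 0.0]
force: [0.8, 0.6, 0.7]
width: 0.211
gripper_force: 40.0
```

Request:
jog_arm(rows=[[[0,0,0],[0,0,0],0.5],[[0,0,0],[0,0,0],0.5],[[0,0,0],[0,0,0],0.5],[[0,0,4],[0,0,0],0.5],[[0,0,10],[0,0,0],0.5],[[0,0,16],[0,0,0],0.5],[[0,0,22],[0,0,0],0.5],[[0,0,26],[0,0,0],0.5]])

```text
clock: 10.48
position: [0.5026, -0.3364, 0.2681]
ee_rot: [1.729, 2.619, 0.0]
force: [-0.0, -0.3, -1.5]
width: 0.498
gripper_force: 0.0
```

```bash
python3 -c "
from st import *
st()
d=grab('wrist');save(d,'w4.png');p=pts(d);k=(d['depth']>0)&(p[...,2]>.014)&(p[...,2]<.04)&(abs(p[...,0]-.484)<.09)&(abs(p[...,1]+.29)<.12)
q=p[k];print(cv2.minAreaRect(q[:,:2].astype(np.float32)),q[:,2].max())
"
```

```text
t 10.475 pos [ 0.5026 -0.3364  0.2681] jx,jy mm -164.6 -315.4 yaw 113.16 z [ 0.0027 -0.0016 -1.    ] F [-0.  -0.3 -1.5] M [-0.04 -0.17 -0.02] w 0.498 0 q7 0.74
((0.4913148581981659, -0.30734312534332275), (0.020294642075896263, 0.1353490948677063), 23.087303161621094) 0.026541795311982808
```

Request:
jog_arm(rows=[[[5.2,35.2,0],[0,0,50],0.6],[[5.2,35.2,0],[0,0,50],0.6],[[5.2,35.2,0],[0,0,50],0.6],[[5.2,35.2,0],[0,0,50],0.6],[[5.2,35.2,0],[0,0,50],0.6],[[5.2,35.2,0],[0,0,50],0.6],[[5.2,35.2,0],[0,0,50],0.6],[[5.2,35.2,0],[0,0,50],0.6]])

```text
clock: 11.52
position: [0.554, 0.015, 0.2644]
ee_rot: [-0.46, -3.107, 0.001]
force: [0.1, -0.2, -0.0]
width: 0.601
gripper_force: 0.0
```

```bash
python3 -c "
from st import *
st()"
```

```text
t 11.525 pos [0.554  0.015  0.2644] jx,jy mm -1.1 -0.2 yaw 163.14 z [-6.e-04 -7.e-04 -1.e+00] F [ 0.1 -0.2 -0. ] M [ 0.04 -0.18  0.03] w 0.601 0 q7 0.89
```

Request:
jog_arm(rows=[[[0.1,0,-5],[0,0,0],0.6],[[0.1,0,-8.5],[0,0,0],0.6],[[0.1,0,-9.8],[0,0,0],0.6],[[0.1,0,-9.8],[0,0,0],0.6],[[0.1,0,-9.8],[0,0,0.0],0.1],[[0.1,0,-9.8],[0,0,0.0],0.1],[[0.1,0,-9.8],[0,0,0.0],0.1],[[0.1,0,-9.8],[0,0,0],0.1]], newtons=25)

```text
clock: 12.52
position: [0.5554, 0.0151, 0.1673]
ee_rot: [0.461, 3.107, -0.001]
force: [-1.2, -3.0, 5.6]
width: 0.328
gripper_force: 25.0
```

```bash
python3 -c "
from st import *
st()"
```

```text
t 12.525 pos [0.5554 0.0151 0.1673] jx,jy mm 0.3 -0.5 yaw 163.12 z [ 8.e-04 -1.e-03 -1.e+00] F [-1.2 -3.   5.6] M [-0.68  0.14  0.04] w 0.328 25 q7 0.82
```

Request:
jog_arm(rows=[[[0,0,1],[0,0,0],0.1],[[0,0,2.5],[0,0,0],0.1],[[0,0,5],[0,0,0],0.1],[[0,0,9],[0,0,0],0.1],[[0,0,12],[0,0,0],0.1],[[0,0,12],[0,0,0],0.1]])

```text
clock: 13.28
position: [0.5563, 0.0168, 0.2899]
ee_rot: [0.459, 3.103, 0.002]
force: [0.1, 0.1, -1.8]
width: 0.331
gripper_force: 25.0
```

```bash
python3 -c "
from st import *
st()
d=grab('scene');save(d,'s2.png')
w=grab('wrist');save(w,'w5.png');a=np.vstack([d['img'][100:330,170:490],w['img'][0:330,160:480]]);cv2.imwrite('pics/m5.png',a[...,::-1])
t=grab('top');p=pts(t)[t['depth']>0];r=p[(p[:,2]>.06)&(p[:,2]<.072)&(np.hypot(p[:,0]-.5,p[:,1]-.265)<.135)];q=r[:,:2].astype(np.float32);print(cv2.minAreaRect(q))
p=pts(d)[d['depth']>0];r=p[(p[:,2]>.06)&(p[:,2]<.072)&(np.hypot(p[:,0]-.5,p[:,1]-.265)<.135)];print(cv2.minAreaRect(r[:,:2].astype(np.float32)))
for c in ((.573,.243),(.424,.284)):
  for lo,hi in((.075,.095),(.1,.15)):
    m=p[(p[:,2]>lo)&(p[:,2]<hi)&(np.hypot(p[:,0]-c[0],p[:,1]-c[1])<.04)];print(len(m),cv2.minEnclosingCircle(m[:,:2].astype(np.float32)),m[:,2].max())
"
```

```text
t 13.275 pos [0.5563 0.0168 0.2899] jx,jy mm 1.6 0.8 yaw 163.19 z [ 4.9e-03  8.0e-04 -1.0e+00] F [ 0.1  0.1 -1.8] M [ 0.09 -0.17  0.04] w 0.331 25 q7 0.9
((0.5011253952980042, 0.26558369398117065), (0.06717654317617416, 0.24078845977783203), 74.96886444091797)
((0.4981611967086792, 0.2670499086380005), (0.06846363097429276, 0.24188905954360962), 75.0984878540039)
86 ((0.5717072486877441, 0.2481885701417923), 0.021798938512802124) 0.09461009156300426
162 ((0.572203516960144, 0.24753674864768982), 0.02074284665286541) 0.13053181951050863
116 ((0.4212037920951843, 0.29247114062309265), 0.027527714148163795) 0.09489630671439964
328 ((0.41977861523628235, 0.2907644212245941), 0.025666864588856697) 0.13835487481841413
```

View pics/m5.png

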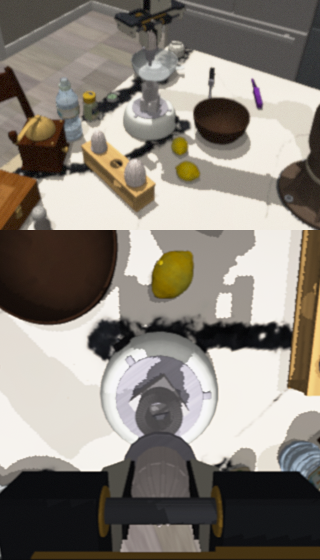

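The mosaic shows the small cone held above the open spindle nose, and the rack with its empty middle well, with a cone at each end.

Request:
jog_arm(rows=[[[4,22.3,0],[0,0,1.7],0.1],[[4,22.3,0],[0,0,1.7],0.1],[[4,22.3,0],[0,0,1.7],0.1],[[4,22.3,0],[0,0,1.7],0.1],[[4,22.3,0],[0,0,1.7],0.1],[[4,22.3,0],[0,0,1.7],0.1]])

```text
clock: 14.18
position: [0.5949, 0.2378, 0.2855]
ee_rot: [-0.414, -3.113, 0.003]
force: [-0.1, -0.6, -2.1]
width: 0.332
gripper_force: 25.0
```

```bash
python3 -c "
from st import *
st()
d=grab('wrist');save(d,'w6.png');np.savez('/tmp/w6',**d);p=pts(d);k=(d['depth']>0)
m=k&(p[...,2]>.06)&(p[...,2]<.072)&(np.hypot(p[...,0]-.5,p[...,1]-.265)<.135);q=p[m][:,:2].astype(np.float32);print(cv2.minAreaRect(q),len(q))
# well: points deep below rack top near centre
m=k&(p[...,2]<.055)&(np.hypot(p[...,0]-.499,p[...,1]-.2665)<.022);v,u=np.nonzero(m);print(len(u))
w=np.array([ray(d,a,b,.066) for a,b in zip(u,v)])[:,:2].astype(np.float32);print(cv2.minEnclosingCircle(w),w.mean(0))
"
```

```text
t 14.175 pos [0.5949 0.2378 0.2855] jx,jy mm 110.4 197.0 yaw 164.85 z [-0.0018 -0.0015 -1.    ] F [-0.1 -0.6 -2.1] M [ 0.02 -0.16  0.04] w 0.332 25 q7 0.55
((0.510118305683136, 0.2651928663253784), (0.06617210805416107, 0.2160317450761795), 74.81362915039062) 6420
623
((0.49982529878616333, 0.26792341470718384), 0.017058497294783592) [0.49982947 0.26770827]
```

View pics/w6.png

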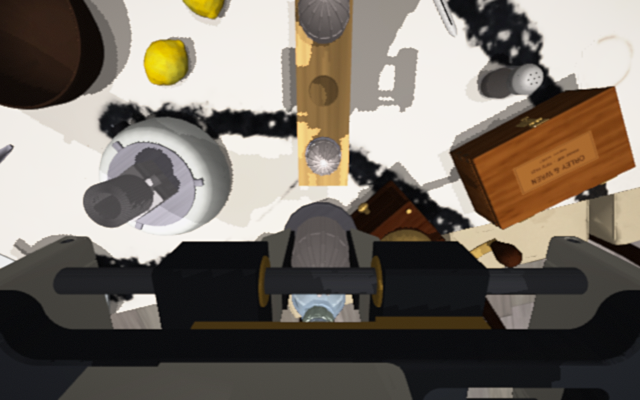

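The wrist view shows the middle well at (322,91), the medium cone at (323,155), the large at (322,10), and the held cone clear of them.

Request:
jog_arm(rows=[[[-5,1.5,0],[0,0,0],0.1],[[-9.5,3,-4],[0,0,0],0.1],[[-9.5,3,-9],[0,0,0],0.1],[[-9.5,3,-13],[0,0,0],0.1],[[-9.5,3,-13],[0,0,0],0.1],[[-9.5,3,-13],[0,0,0],0.1]])

```text
clock: 14.98
position: [0.5011, 0.2686, 0.1583]
ee_rot: [0.416, 3.113, 0.002]
force: [0.0, 1.3, -1.5]
width: 0.329
gripper_force: 25.0
```

```bash
python3 -c "
from st import *
st()"
```

```text
t 14.975 pos [0.5011 0.2686 0.1583] jx,jy mm 31.9 256.8 yaw 164.77 z [ 1.4e-03  9.0e-04 -1.0e+00] F [ 0.   1.3 -1.5] M [ 0.1  -0.11  0.02] w 0.329 25 q7 0.35
```

Request:
jog_arm(rows=[[[-0.1,-0.1,-2.5],[0,0,0],0.1],[[-0.1,-0.1,-5],[0,0,0],0.1],[[-0.1,-0.1,-7],[0,0,0],0.1],[[-0.1,-0.1,-7.8],[0,0,0],0.1],[[-0.1,-0.1,-8],[0,0,0],0.1],[[-0.1,-0.1,-8],[0,0,0],0.1]])

```text
clock: 15.72
position: [0.4995, 0.2676, 0.0781]
ee_rot: [0.414, 3.113, -0.001]
force: [-3.2, -3.7, 6.2]
width: 0.332
gripper_force: 25.0
```

```bash
python3 -c "
from st import *
st()"
```

```text
t 15.725 pos [0.4995 0.2676 0.0781] jx,jy mm 30.0 256.4 yaw 164.84 z [ 1.e-03 -7.e-04 -1.e+00] F [-3.2 -3.7  6.2] M [-0.71  0.48  0.03] w 0.332 25 q7 0.27
```

Request:
jog_arm(rows=[[[0,0,0],[0,0,0],0.55],[[0,0,0],[0,0,0],0.55],[[0,0,1],[0,0,0],0.55],[[0,0,4],[0,0,0],0.65],[[0,0,10],[0,0,0],0.7],[[3,-0.8,14],[0,0,0],0.7],[[7.4,-2,14],[0,0,0],0.7],[[7.4,-2,14],[0,0,0],0.7]])

```text
clock: 16.73
position: [0.5766, 0.2455, 0.2173]
ee_rot: [0.422, 3.111, 0.0]
force: [-0.3, -0.5, -0.6]
width: 0.7
gripper_force: 0.0
```

```bash
python3 -c "
from st import *
st()
e=dict(np.load('/tmp/w6.npz'))
def fit(d,c,lo,hi):
    p=pts(d);m=(d['depth']>0)&(p[...,2]>lo)&(p[...,2]<hi)&(np.hypot(p[...,0]-c[0],p[...,1]-c[1])<.035);q=p[m]
    if len(q)>5: print(lo,len(q),cv2.minEnclosingCircle(q[:,:2].astype(np.float32)),q[q[:,2].argmax()])
for lo in(.068,.08,.1,.115): fit(e,(.574,.247),lo,.135)
print('small')
d=grab('scene')
for lo in(.067,.08,.1): fit(d,(.4998,.2677),lo,.135)
d=grab('wrist')
for lo in(.067,.08,.1): fit(d,(.4998,.2677),lo,.135)
"
```

```text
t 16.725 pos [0.5766 0.2455 0.2173] jx,jy mm 95.6 210.3 yaw 164.57 z [ 0.0019 -0.     -1.    ] F [-0.3 -0.5 -0.6] M [ 0.15 -0.03  0.02] w 0.7 0 q7 0.48
0.068 1100 ((0.576928973197937, 0.24697120487689972), 0.030509544536471367) [0.5722632  0.24411778 0.13031847]
0.08 959 ((0.5744308829307556, 0.2476521134376526), 0.02153252437710762) [0.5722632  0.24411778 0.13031847]
0.1 860 ((0.5742202997207642, 0.2480156421661377), 0.020387914031744003) [0.5722632  0.24411778 0.13031847]
0.115 569 ((0.574390172958374, 0.24777686595916748), 0.01678803563117981) [0.5722632  0.24411778 0.13031847]
small
0.067 341 ((0.49944695830345154, 0.268115758895874), 0.03415535390377045) [0.49824249 0.26776801 0.12274435]
0.08 170 ((0.49581271409988403, 0.269681841135025), 0.015605100430548191) [0.49824249 0.26776801 0.12274435]
0.1 100 ((0.49605897068977356, 0.2690020203590393), 0.014924360439181328) [0.49824249 0.26776801 0.12274435]
0.067 1985 ((0.5001181960105896, 0.26774054765701294), 0.034840647131204605) [0.49559621 0.26807783 0.12182774]
0.08 965 ((0.4988572895526886, 0.2687147259712219), 0.01636875793337822) [0.49559621 0.26807783 0.12182774]
0.1 878 ((0.49895864725112915, 0.2687309682369232), 0.0157446451485157) [0.49559621 0.26807783 0.12182774]
```

Request:
jog_arm(rows=[[[-0.1,0.1,-5],[0,0,0],0.7],[[-0.1,0.1,-8],[0,0,0],0.7],[[-0.1,0.1,-8],[0,0,0],0.7]])

```text
clock: 17.2
position: [0.5698, 0.2484, 0.1349]
ee_rot: [-0.411, -3.11, 0.004]
force: [-0.2, 0.1, 0.5]
width: 0.695
gripper_force: 0.0
```

```bash
python3 -c "
from st import *
st()"
```

```text
t 17.2 pos [0.5698 0.2484 0.1349] jx,jy mm 90.2 215.3 yaw 164.96 z [-0.0044 -0.0017 -1.    ] F [-0.2  0.1  0.5] M [ 0.05 -0.16 -0.02] w 0.695 0 q7 0.43
```

Request:
jog_arm(rows=[[[0.1,0,-1],[0,0,0],0.7],[[0.1,0,-1],[0,0,0],0.7],[[0.1,0,-1],[0,0,0],0.7]])

```text
clock: 17.58
position: [0.5735, 0.2491, 0.1276]
ee_rot: [0.414, 3.113, 0.001]
force: [0.6, -0.7, 0.8]
width: 0.702
gripper_force: 0.0
```

```bash
python3 -c "
from st import *
st()"
```

```text
t 17.575 pos [0.5735 0.2491 0.1276] jx,jy mm 93.9 214.7 yaw 164.86 z [ 1.1e-03  6.0e-04 -1.0e+00] F [ 0.6 -0.7  0.8] M [ 0.08 -0.14  0.02] w 0.702 0 q7 0.42
```

Request:
jog_arm(rows=[[[0.1,-0.1,-2.5],[0,0,0],0.7],[[0.1,-0.1,-4.5],[0,0,0],0.7],[[0.1,-0.1,-5.2],[0,0,0],0.7],[[0.1,-0.1,-5.2],[0,0,0],0.7],[[0.1,-0.1,-5.2],[0,0,0],0.3],[[0.1,-0.1,-5.2],[0,0,0],0.3],[[0.1,-0.1,-5.2],[0,0,0],0.3],[[0.1,-0.1,-5.2],[0,0,0],0.3]], newtons=50)

```text
clock: 18.58
position: [0.5744, 0.2477, 0.0752]
ee_rot: [0.414, 3.114, 0.0]
force: [-0.8, -1.1, 3.9]
width: 0.434
gripper_force: 50.0
```

```bash
python3 -c "
from st import *
st()"
```

```text
t 18.575 pos [0.5744 0.2477 0.0752] jx,jy mm 94.3 213.1 yaw 164.85 z [ 6.e-04  1.e-04 -1.e+00] F [-0.8 -1.1  3.9] M [-0.22 -0.01  0.03] w 0.434 50 q7 0.38
```

Request:
jog_arm(rows=[[[0,0,3],[0,0,0],0.3],[[0,0,8],[0,0,0],0.3],[[0,0,14],[0,0,0],0.3],[[0,-2,20],[0,0,0],0.3],[[-0.6,-8,21.5],[0,0,0],0.3],[[-1.2,-14,21.5],[0,0,0],0.3],[[-1.9,-20,21.5],[0,0,0],0.3],[[-1.9,-23.2,21.5],[0,0,0],0.3]])

```text
clock: 19.58
position: [0.5544, 0.0117, 0.2894]
ee_rot: [-0.42, -3.113, 0.003]
force: [0.0, 0.4, -1.6]
width: 0.437
gripper_force: 50.0
```

Request:
jog_arm(rows=[[[0,0,-2],[0,0,0],0.3],[[0,0,-3],[0,0,0],0.3],[[0,0,-3],[0,0,0],0.3],[[0,0,-3],[0,0,0],0.3]])

```text
clock: 20.08
position: [0.5554, 0.0166, 0.2602]
ee_rot: [0.412, 3.114, 0.001]
force: [0.1, -0.5, -1.8]
width: 0.435
gripper_force: 50.0
```

```bash
python3 -c "
from st import *
st()
d=grab('scene');c=d['img'][100:230,250:400];cv2.imwrite('pics/c7.png',cv2.resize(c,None,fx=5,fy=4.6,interpolation=2)[...,::-1])
p=pts(d);k=d['depth']>0;k&=(np.hypot(p[...,0]-.555,p[...,1]-.0155)<.025)
for z in np.arange(.19,.26,.005):
  q=p[k&(abs(p[...,2]-z)<.003)]
  if len(q): print(z.round(3),len(q),q.mean(0).round(4),(np.ptp((q[:,:2]@[.767,.642]))*1e3).round(1))
"
```

```text
t 20.075 pos [0.5554 0.0166 0.2602] jx,jy mm 0.7 0.9 yaw 164.93 z [ 6.e-04  4.e-04 -1.e+00] F [ 0.1 -0.5 -1.8] M [ 0.14 -0.14 -0.06] w 0.435 50 q7 0.91
0.195 2 [0.554  0.0188 0.1971] 2.9
0.2 8 [0.5537 0.0193 0.2001] 8.5
0.205 6 [0.5534 0.0198 0.2049] 8.4
0.21 6 [0.5501 0.0206 0.2106] 10.7
0.215 5 [0.5497 0.0219 0.2137] 9.3
0.22 8 [0.5479 0.0233 0.221 ] 21.1
0.225 17 [0.55   0.0241 0.225 ] 23.7
0.23 14 [0.5503 0.0245 0.2298] 23.9
0.235 14 [0.5488 0.0254 0.2354] 22.5
0.24 19 [0.548  0.0244 0.2401] 25.1
0.245 8 [0.5486 0.0262 0.2439] 20.1
0.25 6 [0.5422 0.0286 0.2517] 32.3
0.255 34 [0.5453 0.0297 0.2555] 46.3
0.26 28 [0.543  0.0275 0.2594] 47.3
```

View pics/c7.png

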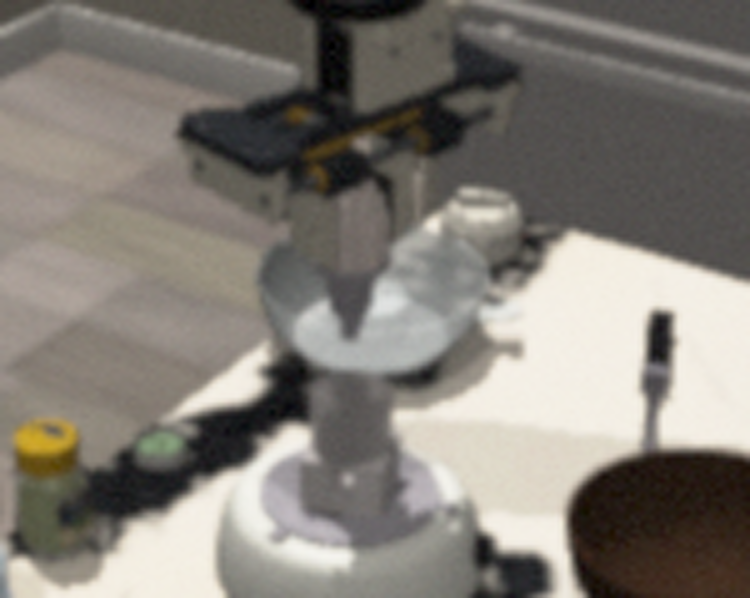

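The crop shows the medium cone held above the nose with a narrow tang seen nearly edge-on from the scene camera, so the tang lies roughly within the dog's range. I'll descend.

Request:
jog_arm(rows=[[[0,-0.1,-2],[0,0,0],0.3],[[0,-0.1,-4],[0,0,0],0.3],[[0,-0.1,-6],[0,0,0],0.3],[[0,-0.1,-8],[0,0,0],0.3],[[0,-0.1,-8],[0,0,0],0.3],[[0,-0.1,-8],[0,0,0],0.3]])

```text
clock: 20.88
position: [0.5557, 0.0152, 0.1808]
ee_rot: [0.413, 3.113, 0.001]
force: [-0.6, -0.0, -1.5]
width: 0.436
gripper_force: 50.0
```

```bash
python3 -c "
from st import *
st()"
```

```text
t 20.875 pos [0.5557 0.0152 0.1808] jx,jy mm 0.6 -0.5 yaw 164.88 z [ 1.2e-03  3.0e-04 -1.0e+00] F [-0.6 -0.  -1.5] M [ 0.05 -0.05 -0.03] w 0.436 50 q7 0.85
```

Request:
jog_arm(rows=[[[0,0,-0.5],[0,0,0],0.3],[[0,0,-0.8],[0,0,0],0.3],[[0,0,-1.0],[0,0,0],0.3],[[0,0,-1.1],[0,0,0],0.3],[[0,0,-1.1],[0,0,0],0.3]])

```text
clock: 21.5
position: [0.5557, 0.0148, 0.1704]
ee_rot: [0.414, 3.112, -0.001]
force: [-4.9, -0.9, 13.5]
width: 0.441
gripper_force: 50.0
```

```bash
python3 -c "
from st import *
st()"
```

```text
t 21.5 pos [0.5557 0.0148 0.1704] jx,jy mm 0.4 -0.9 yaw 164.85 z [ 1.7e-03 -7.0e-04 -1.0e+00] F [-4.9 -0.9 13.5] M [-0.32  1.21 -0.01] w 0.441 50 q7 0.84
```

Request:
jog_arm(rows=[[[-0.03,0.02,0],[0,0,-4],0.3],[[-0.03,0.02,0],[0,0,-8],0.3],[[-0.03,0.02,0],[0,0,-12],0.3],[[-0.03,0.02,0],[0,0,-16],0.3],[[-0.03,0.02,0],[0,0,-20],0.3]])

```text
clock: 22.12
position: [0.5554, 0.0153, 0.1703]
ee_rot: [0.951, 2.992, 0.001]
force: [-3.5, 0.2, 12.0]
width: 0.433
gripper_force: 50.0
```

```bash
python3 -c "
from st import *
st()"
```

```text
t 22.125 pos [0.5554 0.0153 0.1703] jx,jy mm 0.3 -0.3 yaw 144.74 z [ 1.9e-03 -2.0e-04 -1.0e+00] F [-3.5  0.2 12. ] M [-0.11  0.98  0.04] w 0.433 50 q7 0.53
```

Request:
jog_arm(rows=[[[-0.03,0,0],[0,0,-4],0.3],[[-0.03,0,0],[0,0,-8],0.3],[[-0.03,0,0],[0,0,-12],0.3],[[-0.03,0,0],[0,0,-16],0.3],[[-0.03,0,0],[0,0,-20],0.3]])

```text
clock: 22.75
position: [0.5552, 0.0155, 0.1701]
ee_rot: [1.456, 2.782, 0.002]
force: [-3.5, 0.5, 8.8]
width: 0.436
gripper_force: 50.0
```

```bash
python3 -c "
from st import *
st()"
```

```text
t 22.75 pos [0.5552 0.0155 0.1701] jx,jy mm 0.2 -0.1 yaw 124.75 z [ 2.1e-03  2.0e-04 -1.0e+00] F [-3.5  0.5  8.8] M [0.08 0.66 0.04] w 0.436 50 q7 0.23
```

Request:
jog_arm(rows=[[[0,0,-0.05],[0,0,-4],0.3],[[0,0,-0.05],[0,0,-8],0.3],[[0,0,-0.05],[0,0,-12],0.3],[[0,0,-0.05],[0,0,-16],0.3],[[0,0,-0.05],[0,0,-20],0.3]])

```text
clock: 23.38
position: [0.5548, 0.0151, 0.1683]
ee_rot: [1.918, 2.488, 0.001]
force: [-0.1, 0.2, -1.2]
width: 0.435
gripper_force: 50.0
```

```bash
python3 -c "
from st import *
st()"
```

```text
t 23.375 pos [0.5548 0.0151 0.1683] jx,jy mm -0.3 -0.3 yaw 104.74 z [ 6.e-04  2.e-04 -1.e+00] F [-0.1  0.2 -1.2] M [ 0.08 -0.06 -0.04] w 0.435 50 q7 -0.08
```

Request:
jog_arm(rows=[[[0,0,-0.1],[0,0,0],0.3],[[0,0,-0.2],[0,0,0],0.3],[[0,0,-0.3],[0,0,0],0.3],[[0,0,-0.4],[0,0,0],0.3],[[0,0,-0.4],[0,0,0],0.3]])

```text
clock: 24.0
position: [0.5547, 0.0153, 0.1643]
ee_rot: [1.915, 2.49, 0.001]
force: [0.9, 1.4, -0.3]
width: 0.437
gripper_force: 50.0
```

```bash
python3 -c "
from st import *
st()"
```

```text
t 24.0 pos [0.5547 0.0153 0.1643] jx,jy mm -0.4 -0.1 yaw 104.88 z [ 4.e-04  4.e-04 -1.e+00] F [ 0.9  1.4 -0.3] M [ 0.49 -0.12  0.04] w 0.437 50 q7 -0.08
```

Request:
jog_arm(rows=[[[0,0,-0.1],[0,0,0],0.3],[[0,0,-0.15],[0,0,0],0.3],[[0,0,-0.2],[0,0,0],0.3],[[0,0,-0.25],[0,0,0],0.3],[[0,0,-0.25],[0,0,0],0.3]])

```text
clock: 24.62
position: [0.5548, 0.0153, 0.163]
ee_rot: [1.915, 2.49, 0.001]
force: [-4.4, 2.1, 12.9]
width: 0.436
gripper_force: 50.0
```

```bash
python3 -c "
from st import *
st()"
```

```text
t 24.625 pos [0.5548 0.0153 0.163 ] jx,jy mm -0.3 -0.1 yaw 104.87 z [ 0.0012 -0.     -1.    ] F [-4.4  2.1 12.9] M [ 0.38  1.02 -0.03] w 0.436 50 q7 -0.09
```

Request:
jog_arm(rows=[[[-0.02,0,-0.06],[0,0,0],0.3],[[-0.02,0,-0.1],[0,0,0],0.3],[[-0.02,0,-0.1],[0,0,0],0.3],[[-0.02,0,-0.1],[0,0,0],0.3]])

```text
clock: 25.12
position: [0.5548, 0.0153, 0.1626]
ee_rot: [1.914, 2.489, 0.002]
force: [-6.3, 2.2, 17.6]
width: 0.441
gripper_force: 50.0
```

```bash
python3 -c "
from st import *
st()"
```

```text
t 25.125 pos [0.5548 0.0153 0.1626] jx,jy mm -0.3 -0.1 yaw 104.87 z [ 1.8e-03 -1.0e-04 -1.0e+00] F [-6.3  2.2 17.6] M [0.23 1.3  0.06] w 0.441 50 q7 -0.09
```

Request:
jog_arm(rows=[[[-0.04,0.01,-0.08],[0,0,0],0.3],[[-0.04,0.01,-0.15],[0,0,0],0.3],[[-0.04,0.01,-0.15],[0,0,0],0.3],[[-0.04,0.01,-0.15],[0,0,0],0.3]])

```text
clock: 25.62
position: [0.5547, 0.0154, 0.1621]
ee_rot: [1.914, 2.488, 0.002]
force: [-7.6, 0.9, 27.0]
width: 0.435
gripper_force: 50.0
```

```bash
python3 -c "
from st import *
st()
d=grab('wrist');p=pts(d);k=d['depth']>0
r=np.hypot(p[...,0]-.555,p[...,1]-.0155)
q=p[k&(r<.024)&(p[...,2]>.14)&(p[...,2]<.235)];print(np.histogram(q[:,2],bins=np.arange(.14,.235,.005)))
d=grab('scene');p=pts(d);k=d['depth']>0
r=np.hypot(p[...,0]-.555,p[...,1]-.0155)
q=p[k&(r<.03)&(p[...,2]>.14)&(p[...,2]<.235)];print(np.histogram(q[:,2],bins=np.arange(.14,.235,.003))[0])
"
```

```text
t 25.625 pos [0.5547 0.0154 0.1621] jx,jy mm -0.3 -0.0 yaw 104.86 z [ 3.e-03 -5.e-04 -1.e+00] F [-7.6  0.9 27. ] M [ 0.    1.92 -0.02] w 0.435 50 q7 -0.09
(array([  0,   0, 178, 536, 199, 249, 251, 281, 423, 529, 572, 695, 678,
       493, 732, 329, 146, 118]), array([0.14 , 0.145, 0.15 , 0.155, 0.16 , 0.165, 0.17 , 0.175, 0.18 ,
       0.185, 0.19 , 0.195, 0.2  , 0.205, 0.21 , 0.215, 0.22 , 0.225,
       0.23 ]))
[15 15 12 12 21 15 16 16 11 14 16 15 12 20 11 21 15 18 18 21 20 20 17 25
 17  7  4  0  2  1  2]
```

Request:
jog_arm(rows=[[[-0.03,0,-0.06],[0,0,0],0.3],[[-0.03,0,-0.06],[0,0,0],0.3],[[-0.03,0,-0.06],[0,0,0],0.3]])

```text
clock: 26.1
position: [0.5548, 0.0154, 0.162]
ee_rot: [1.914, 2.487, 0.003]
force: [-9.4, 0.2, 31.2]
width: 0.434
gripper_force: 50.0
```

```bash
python3 -c "
from st import *
st()"
```

```text
t 26.1 pos [0.5548 0.0154 0.162 ] jx,jy mm -0.3 -0.0 yaw 104.86 z [ 3.8e-03 -6.0e-04 -1.0e+00] F [-9.4  0.2 31.2] M [-0.09  2.19 -0.01] w 0.434 50 q7 -0.09
```

Request:
jog_arm(rows=[[[0.08,0,0.2],[0,0,0],0.3],[[0.08,0,0.25],[0,0,0],0.3],[[0.08,0,0.25],[0,0,0],0.7],[[0.08,0,0.25],[0,0,0],0.7],[[0.08,0,0.25],[0,0,0],0.7],[[0.08,0,4],[0,0,0],0.7],[[0.08,0,9],[0,0,0],0.7],[[3,-9,13],[0,0,0],0.7]])

```text
clock: 27.1
position: [0.5729, -0.0349, 0.2763]
ee_rot: [1.904, 2.497, 0.007]
force: [1.7, -0.2, -0.2]
width: 0.703
gripper_force: 0.0
```

Request:
jog_arm(rows=[[[2.2,-6.3,2],[0,0,0],0.7],[[2.2,-6.3,2],[0,0,0],0.7],[[2.2,-6.3,2],[0,0,0],0.7]])

```text
clock: 27.48
position: [0.5941, -0.103, 0.2925]
ee_rot: [-1.917, -2.488, 0.0]
force: [0.9, 0.0, -0.1]
width: 0.697
gripper_force: 0.0
```

```bash
python3 -c "
from st import *
st()
d=grab('wrist');p=pts(d);k=d['depth']>0
r=np.hypot(p[...,0]-.555,p[...,1]-.0155)
q=p[k&(r<.035)&(p[...,2]>.14)&(p[...,2]<.24)];print('top',np.sort(q[:,2])[-8:].round(4))
print(np.histogram(q[:,2],bins=np.arange(.145,.225,.002)))
m=q[(q[:,2]>.15)&(q[:,2]<.166)];print(cv2.minEnclosingCircle(m[:,:2].astype(np.float32)))
rr=np.hypot(*(m[:,:2]-[.555,.0155]).T);print('collar z',np.median(m[(rr<.0232)&(rr>.0222),2]),'nose rim',np.median(m[(rr>.0242),2]))
s=grab('scene');c=s['img'][120:260,230:400];w=d['img'][0:140,240:410];cv2.imwrite('pics/f.png',cv2.resize(np.hstack([c,w]),None,fx=2.3,fy=2.3,interpolation=2)[...,::-1])
p=pts(s);k=s['depth']>0
q=p[k&(np.hypot(p[...,0]-.555,p[...,1]-.0155)<.02)&(p[...,2]>.14)&(p[...,2]<.24)];print('scene top',np.sort(q[:,2])[-8:].round(4))
"
```

```text
t 27.475 pos [ 0.5941 -0.103   0.2925] jx,jy mm -1.9 -124.8 yaw 104.78 z [-6.e-04  5.e-04 -1.e+00] F [ 0.9  0.  -0.1] M [ 0.06 -0.11 -0.02] w 0.697 0 q7 0.19
top [0.2166 0.2167 0.2169 0.2169 0.217  0.217  0.2171 0.2173]
(array([  2,   9,   6,  74, 115,  12, 114, 100,   5,  11,   5,   5,  13,
         9,   6,  11,   7,  11,  25,  53,  50,  54,  48,  54,  53,  59,
       136, 155, 169, 149, 144, 156, 230, 261, 229, 126,   2,   0,   0,
         0]), array([0.145, 0.147, 0.149, 0.151, 0.153, 0.155, 0.157, 0.159, 0.161,
       0.163, 0.165, 0.167, 0.169, 0.171, 0.173, 0.175, 0.177, 0.179,
       0.181, 0.183, 0.185, 0.187, 0.189, 0.191, 0.193, 0.195, 0.197,
       0.199, 0.201, 0.203, 0.205, 0.207, 0.209, 0.211, 0.213, 0.215,
       0.217, 0.219, 0.221, 0.223, 0.225]))
((0.5549874305725098, 0.015533732250332832), 0.02507217600941658)
collar z 0.1584924209322896 nose rim 0.1530540456818718
scene top [0.2144 0.2145 0.2153 0.2153 0.2166 0.217  0.217  0.2184]
```

View pics/f.png

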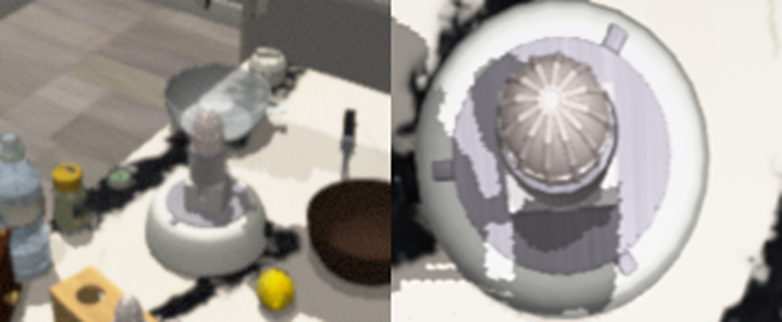

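The cone is fully home: its collar top is 5.4–6 mm above the nose rim, against 6 mm when flush, and it is centred. The small cone stands in the middle well, and the key lies on the worktop. Handing in.

```bash
python3 -c "
from h import *
print(arm.sign_off())"
```

```text
the job is handed in; nothing more can be done
None
```

The changeover is done and handed in at about 27.5 s: the medium cone is seated with its collar flush on the nose (peak push about 31 N), the small cone stands in the middle well, and the drift key lies on the worktop about where it started.

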